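Open the spring-locked cover of a wheel nest

ROBOT

A 7-joint arm with a two-finger parallel gripper is mounted at the origin on the work surface. World frame = base frame: x ahead of the robot, y to its left, z up, the work surface at z = 0. Lengths are in m, angles in rad, forces in N, time in s.
With the tool pointing down it reaches from about 0.4 to 0.85 m from the base axis. Payload 10.4 kg.
Tool frame: the origin (TCP) lies at the centre of the arm's flange, where the gripper is bolted on; the fingertips stand 173 mm ahead of it and the grasp point (between the pads) lies 155 mm ahead of it; z points along the fingers, y is the line along which they close (so a half turn about z gives the same grasp; the last joint's range is limited). The gripper opens to 85 mm and grips with 20 to 120 N. Pads are 22 mm wide; open, the fingers measure 114 mm over their backs; the gripper's body (76 mm by 85 mm) begins 54 mm behind the grasp point. The pads swing forward as they close: fully open they stand 13 mm farther back than shut.
Start: joints at [1.255, 0.332, -0.065, 1.46, 0.022, 1.35, -0.088], TCP at [0.18, -0.598, 0.405] pointing down, gripper open.
Joint ranges: [-2.6, 2.6], [-0.5, 2.12], [-1.47, 1.34], [0.16, 2.42], [-1.27, 4.41], [0.06, 2.06], [-2.6, 2.6]. Speed limits (rad/s): [2.22, 2.22, 2.79, 2.79, 3.14, 3.14, 3.14].

INTERFACE

Orientations are given as a unit quaternion [x, y, z, w].
In Python, from workcell import manip, viewer, finder gives the robot as it stands.
- The arm moves only by the tool arm_command, never from a script. Its argument "plan" is a list of rows, each an object with "dp": the shift along the tool's x, y, z in mm, a list of three; "spin": the turn about the tool's z in rad. A call has 1 to 5 rows; each row shifts and turns the commanded pose from where the row before left it, along the tool's axes as they then stand; what a row does not reach is not made up. A row lasts 1/10 s, in which the tool goes at most 50 mm and 8.59 degrees, less where a joint would pass 70% of its speed; a pose out of reach is approached as far as the arm can. A call is refused whole if a number of a shift passes 50 or a number of a turn 0.15, either way. A call with a gripper value outside its range is refused whole. "grip" is the closure, from -1 (fully open) to 1 (shut), set as the call begins (left out, the last holds). The fingers move at their own pace and stop on an object; "newtons" is the grip in N (left out, the last holds). Time passes only in rows, so rows that do not move let the fingers close. It gives the time, the measured TCP pose, the force, the opening and the grip force at its end, in the units of the state.
- manip.get_obs(): the state, without advancing time (a new reading comes with each control period).
- viewer.camera(name): name is "scene" or "top" or "wrist"; returns the picture (480x640x3 uint8, blue, green, red); there is no depth.
- viewer.camera_params(name): a dict with "vertical_fov" (degrees; the focal length in pixels is half the picture's height over the tangent of half this angle, whatever the lens; pixels are square), "cx", "cy" (the principal point, pixels), "R" (3x3) and "t" (3): a world point X has camera coordinates R X + t; the wrist camera has in their place "T_tool_cam" (4x4, takes a point from camera to tool coordinates, whose origin is the TCP and whose axes are the flange's). Camera axes: x right, y down, z forward; pixel columns grow to the right and rows downward; lengths in m; the calibration is good to about 2 mm. A picture is of the moment at which its call begins: read the wrist's pose just before it. camera_params takes no time and is no camera call.
- manip.hand_in(): hands the job in; it is judged then, once.
Trained networks look in the newest picture that a camera, given by its name, has taken for a name from the list of things; names that differ only in an ending like _2 or _b are one class to them, and where a whole thing is asked for, a point or a joint stands for the part that bears it (a point fixed in the world has none). Each returns a list of dicts, best first, with "score" (0 to 1); they miss things now and then, are a little off and sometimes report something else, mostly with a low value. They report only what shows in the picture. A call takes as long as a camera call.
- finder.find_in(camera, thing): "position" ([x, y, z] in m, in world coordinates, good to about 4 mm: the middle of the surface that is visible of it).
The state is a dict: "clock": time; "joint_pos": joint angles; "joint_velocities": joint speeds; "tau": joint torques, N m; "position": TCP position; "ee_rot": TCP orientation; "ft_force": force on the tool from outside, world axes, zero at the start; "torque": the same for the moment, N m; "grip_width": opening from 0.0 (shut) to 1.0 (fully open); "grasp_force": force on a finger pad.
Only numpy, scipy, OpenCV 4.12 (cv2) and the standard library are available. Lean on these libraries where they do the work, as an engineer would, in place of code of your own. Each camera call takes 0.05 s, during which the arm holds its last target. There are 200 camera calls.

TASK

Open the sliding cover of the wheel nest: pull the T-handled index plunger up against its spring until you feel its end stop (gently: do not wrench it against the stop, nor force the turn), give it about a quarter turn so that it stays up when you let go, and then push the cover fully open by its upright lip until the spring catch snaps in behind the cover's dog. Leave the plunger up, the catch snapped in, and everything else on the bench where it stands.

Things in the scene. Friction and masses are not known exactly. Their poses are not given: they have to be found in the camera images.
- nest: grey wheel nest, a heavy block fixed to the bench, 300 x 200 x 59 mm (x, y, z). Origin: centre of its underside, z up; its +x is the way the cover slides open (roughly to the robot's left); its +y side (roughly towards the robot) carries the plunger. Deck at z 50 mm, two steel guide rails along x up to z 59 mm; behind the closed cover (x below -140 mm) nothing stands higher than that.
- sleeve: dark steel sleeve of the plunger, a fixed upright cylinder 36 mm in diameter, 30 mm high, on a bracket at nest x -30, y +62 mm. Origin: centre of its foot, 65 mm above the bench, on the plunger's axis. Hidden in it: a slot that keeps the plunger from turning until pulled far enough, and 3 mm above that an end stop; its depth differs every time: the stop comes at 11 to 18 mm of pull.
- t_handle (a point): centre of the plunger's black T-handle, a bar 64 mm long, 14 mm thick, 20 mm high on a 10 mm stem; 123 mm above the bench when down, with 18 mm of bare stem between bar and sleeve. The point rises and turns with it: y along the bar's length, x across its thickness (pinch it there from above). At the start the bar lies along the nest's y axis.
- plunger_pull (a joint): how far the plunger is pulled up, m: 0 down, its 10 mm pin locks the cover; the pin clears the cover from 0.005. The spring pulls down with 5 N at 0 and 0.4 N more per mm (12 N at 18 mm), its weight adds 2 N. It can turn only in the last 3 mm before the hidden end stop; turned and let go, it sinks up to 3 mm and rests there, held up.
- plunger_turn (a joint): turn of the T-handle about the vertical, rad: 0 as found (in the slot), positive anticlockwise from above. Pulled up, it turns easily either way up to 1.75 and stays where it is left. It is parked when turned by more than 0.6 either way; a quarter turn lays the bar along the nest's x axis, out of the gripper's way.
- cover (a joint): opening of the cover, m: 0 closed, 0.118 against its end stop; it slides along the nest's +x with 2.5 N of friction. With the plunger down it has only 1 mm of play. From about 0.08 the dog pushes the catch aside, which adds some 5 N; at about 0.114 the catch snaps in.
- lip (a point): middle of the rear (pushing) face of the cover's upright lip, a wall 80 mm wide (nest y), 8 mm thick, 30 mm high on the trailing end of the 130 x 130 x 6 mm cover; its top edge is 15 mm above this point, the cover's top 15 mm below. When closed: 71 mm above the bench, nest x -135, y -6 mm. Push here or up to 30 mm to its -y side, along nest +x.
- dog (a point): middle of the rear face of the cover's dog, a steel block 14 x 12 x 13 mm on the leading -y corner of the cover; the catch snaps in behind this face.
- catch (a joint): the spring catch, a steel arm 60 x 6 x 10 mm lying on the -y guide rail, pivoted at its near end, its free tip pointing the way the cover opens: 0 relaxed (tip in the dog's way), about 0.1 rad while the dog pushes it outwards; back below 0.04 when snapped in.
- catch_tip (a point): top of the free tip of the catch arm, 70 mm above the bench.
- oiler: a white oil bottle, 60 mm in diameter, 120 mm tall; bystander, origin at its foot.
- part_tray: a grey divided parts tray 140 x 100 x 35 mm; bystander, origin at the centre of its underside.
- brush: a loose brush; bystander.
- wrench: a loose wrench; bystander.
- change_wheel: a steel gear wheel blank with a hub, 72 mm in diameter, 22 mm high; bystander.
- brass_wheel: a brass wheel blank with a hub, 60 mm in diameter, 20 mm high; bystander.
- pot: a small steel pot, 56 mm in diameter, 60 mm high; bystander.

How it is judged:
On the way:
1. the plunger is parked: pulled up, turned out of its slot and let go, the cover still closed (value of joint plunger_pull above 0.0065 m and (value of joint plunger_turn above 0.6 rad or value of joint plunger_turn below -0.6 rad) and contact force between the fingers and anything else below 0.2 N and value of joint cover below 0.02 m), for 0.2 s.
At the end, for the whole second after the job is handed in: the cover is open by more than 111 mm with the catch snapped in behind its dog (catch below 0.04 rad), and the plunger is still parked: up by more than 6.5 mm and turned by more than 0.6 rad (value of joint cover above 0.111 m and value of joint catch below 0.04 rad and value of joint plunger_pull above 0.0065 m and (value of joint plunger_turn above 0.6 rad or value of joint plunger_turn below -0.6 rad)); the robot touches nothing.
It fails at once if the plunger is wrenched against its stop or its slot, or the sleeve hit (more than 40 N on the sleeve or its insert) (contact force between sleeve and anything else above 40 N).
It fails at once if a bystander is shifted by more than 30 mm or the oil bottle tipped (angle between oiler's own z axis and vertical above 0.6 rad or distance of any of oiler, part_tray, brush, wrench, change_wheel, brass_wheel, pot from where it was at the start of the episode above 0.03 m).
It also fails if it takes over 59 s, if anything falls off the work surface, if the arm or the gripper's body presses on something with over 40 N, if the wrist force passes 120 N, or if a joint passes its speed limit or range.

## Working session

There is one attempt and no reset: what is moved stays moved. The work goes in short steps, Python scripts to look and compute and a tool call to move; the robot and the scene stay as the last step left them, time stands still between calls to the robot, and variables do not carry over. Pictures are saved under pics/ and viewed, at most 10 in all, crops included, and the job is handed in when it is done.

Besides the shell and the picture viewer there is one more tool, called after "Request:" as a command line: name --argument value ..., lists and objects as JSON in quotes. arm_command: Moves the arm, as the interface text tells. Its arguments: {"type":"object","properties":{"plan":{"type":"array","items":{"type":"object","properties":{"dp":{"type":"array","items":{"type":"number"}},"spin":{"type":"number"}}}},"grip":{"type":"number"},"newtons":{"type":"number"}},"required":["plan"]}

```bash
mkdir -p pics; cat > h.py <<'E'
import numpy as np, cv2
from workcell import manip, viewer, finder
from scipy.spatial.transform import Rotation as Ro
def st():
    o=manip.get_obs(); R=Ro.from_quat(o["ee_rot"]).as_matrix()
    print("t",round(o["clock"],2),"p",np.round(o["position"],4),"x",np.round(R[:,0],3),"y",np.round(R[:,1],3),"z",np.round(R[:,2],3),"F",np.round(o["ft_force"],1),"w",o["grip_width"],"q",np.round(o["joint_pos"],2))
    return o,np.array(o["position"]),R
E
python3 - <<'E'
from h import *
st()
for c in ("scene","top"):
    cv2.imwrite(f"pics/{c}.png",viewer.camera(c))
    for n in ("nest","sleeve","t_handle","lip","dog","catch_tip","oiler","part_tray","pot"):
        r=finder.find_in(c,n)
        print(c,n,[(np.round(d["position"],3).tolist(),round(d["score"],2)) for d in r[:2]])
E
```

```text
t 0.0 p [ 0.1804 -0.5983  0.4039] x [ 0.957  0.289 -0.   ] y [ 0.289 -0.957 -0.001] z [-0.     0.001 -1.   ] F [ 0.6  1.2 -0.4] w 0.9993833545041064 q [ 1.26  0.33 -0.06  1.46  0.02  1.35 -0.09]
scene nest [([0.567, -0.044, 0.052], 0.9), ([0.508, -0.057, 0.089], 0.61)]
scene sleeve [([0.51, -0.058, 0.089], 0.46)]
scene t_handle [([0.503, -0.044, 0.129], 0.67)]
scene lip [([0.564, -0.089, 0.056], 0.71), ([0.699, 0.308, 0.007], 0.38)]
scene dog [([0.57, -0.088, 0.053], 0.93), ([0.565, -0.046, 0.049], 0.51)]
scene catch_tip []
scene oiler [([0.36, -0.372, 0.077], 0.59), ([0.796, 0.079, 0.002], 0.35)]
scene part_tray []
scene pot []
top nest [([0.547, -0.007, 0.051], 0.71)]
top sleeve [([0.564, -0.086, 0.058], 0.45)]
top t_handle [([0.498, -0.045, 0.132], 0.66)]
top lip [([0.564, -0.088, 0.054], 0.86)]
top dog [([0.564, -0.087, 0.055], 0.9)]
top catch_tip [([0.597, 0.065, 0.068], 0.45)]
top oiler []
top part_tray [([0.796, 0.078, 0.004], 0.57)]
top pot [([0.43, 0.373, 0.038], 0.79)]
```

View pics/top.png

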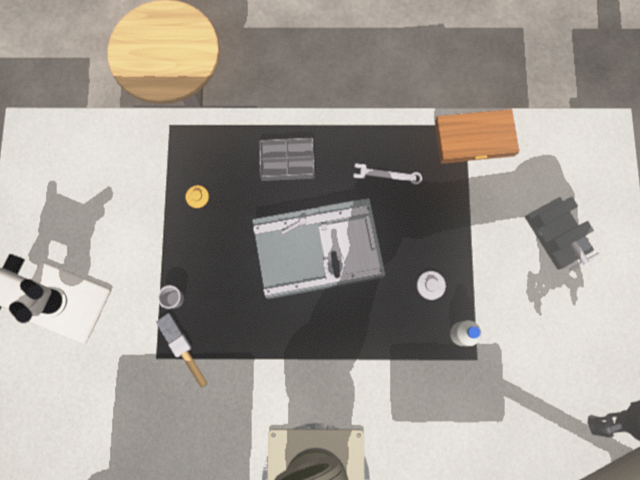

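View pics/scene.png

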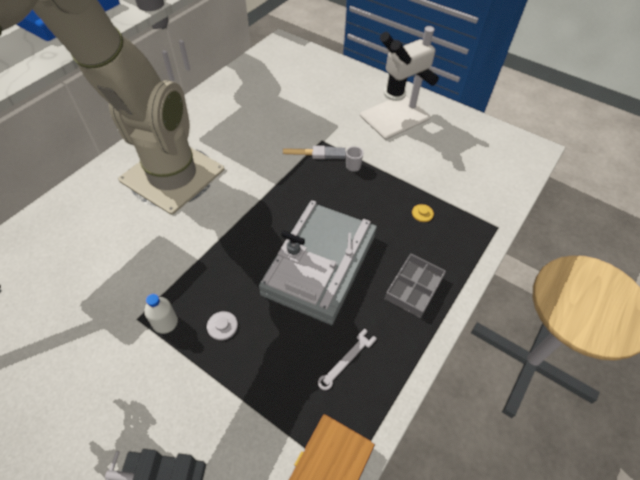

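The top view shows the nest at about (320,250) px with its T-handle at (335,262); its long edges are tilted about 10° in the image. Next: an enlarged crop with pixel readings.

```bash
python3 - <<'E'
import cv2
im=cv2.imread("pics/top.png")[185:310,240:400]
cv2.imwrite("pics/crop.png",cv2.resize(im,None,fx=5,fy=4.8 if 0 else 4.8,interpolation=cv2.INTER_CUBIC)[:600,:800])
E
```

```text
(no output)
```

View pics/crop.png

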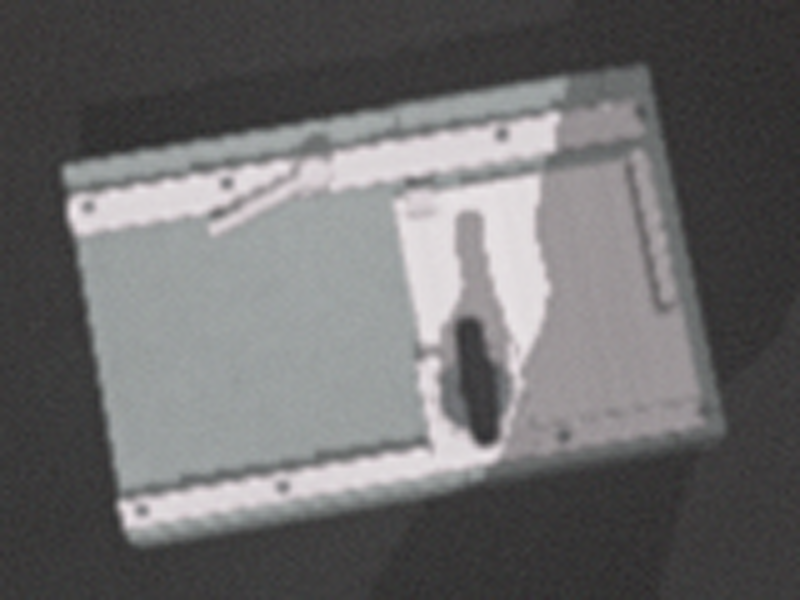

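The crop shows the nest corners at (62,165), (648,65), (722,435), (125,520), the handle's ends at about (465,318) and (487,445), and the lip at (650,230). I'll turn these into world positions.

```bash
cat >> h.py <<'E'
def ray(c,u,v,z):
    P=viewer.camera_params(c); f=240/np.tan(np.radians(P["vertical_fov"])/2)
    R=np.array(P["R"]);t=np.array(P["t"]); C=-R.T@t
    d=R.T@np.array([(u-P["cx"])/f,(v-P["cy"])/f,1]); return C+d*(z-C[2])/d[2]
E
python3 - <<'E'
from h import *
g=lambda x,y,z: ray("top",240+x/5-.4,185+y/4.8-.4,z)
pts={}
for n,x,y,z in [("TL",62,165,.05),("TR",648,65,.05),("BR",722,435,.05),("BL",125,520,.05),("h1",465,318,.133),("h2",487,445,.133),("lip1",632,150,.086),("lip2",668,308,.086),("cov1",393,198,.056),("cov2",432,455,.056)]:
    pts[n]=g(x,y,z); print(n,np.round(pts[n],4))
for a,b in (("TR","TL"),("BR","BL"),("h1","h2"),("lip1","lip2"),("cov1","cov2"),("TL","BL"),("TR","BR")):
    d=pts[b]-pts[a]; print(a,b,np.degrees(np.arctan2(d[1],d[0])),np.linalg.norm(d))
P=viewer.camera_params("top");print(-np.array(P["R"]).T@P["t"],viewer.camera_params("wrist"))
E
```

```text
TL [0.6257 0.164  0.05  ]
TR [ 0.6805 -0.1314  0.05  ]
BR [ 0.4842 -0.1651  0.05  ]
BL [0.4397 0.1283 0.05  ]
h1 [ 0.5304 -0.0368  0.133 ]
h2 [ 0.4683 -0.0469  0.133 ]
lip1 [ 0.6258 -0.1197  0.086 ]
lip2 [ 0.544  -0.1361  0.086 ]
cov1 [ 0.6071 -0.0026  0.056 ]
cov2 [ 0.4728 -0.0222  0.056 ]
TR TL 100.50829086505267 0.30041861561828853
BR BL 98.63859201176753 0.2967804872055467
h1 h2 -170.77302271307792 0.06291592407246276
lip1 lip2 -168.67809760034126 0.08344896528879388
cov1 cov2 -171.70668864841326 0.1357272404334511
TL BL -169.13375711019162 0.18942992296138644
TR BR -170.243494331391 0.19912630828005062
[ 0.30650177 -0.00950214  1.41359775] {'vertical_fov': 70.85824850866913, 'cx': 327.864860621504, 'cy': 238.71314520171353, 'T_tool_cam': array([[ 1.99175011e-03, -9.45425566e-01, -3.25832061e-01,
         8.36406134e-02],
       [ 9.99997987e-01,  1.96228436e-03,  4.19087984e-04,
         6.80141598e-04],
       [ 2.43158663e-04, -3.25832240e-01,  9.45427571e-01,
         3.02869813e-02],
       [ 0.00000000e+00,  0.00000000e+00,  0.00000000e+00,
         1.00000000e+00]])}
```

Request:
arm_command --plan '[{"dp":[36,-34,0],"spin":0},{"dp":[36,-34,0],"spin":0},{"dp":[36,-34,0],"spin":0},{"dp":[36,-34,0],"spin":0},{"dp":[36,-34,0],"spin":0}]' --grip -1 --newtons 40

```text
clock: 1.5
position: [0.3043, -0.3818, 0.4049]
ee_rot: [0.989, 0.146, 0.0, 0.0]
ft_force: [1.3, -0.3, 0.3]
grip_width: 0.999
grasp_force: 0.0
```

Request:
arm_command --plan '[{"dp":[36,-34,0],"spin":0},{"dp":[36,-34,0],"spin":0},{"dp":[36,-34,0],"spin":0},{"dp":[36,-34,0],"spin":0},{"dp":[36,-34,0],"spin":0}]'

```text
clock: 2.0
position: [0.4275, -0.167, 0.4051]
ee_rot: [0.989, 0.146, 0.0, 0.0]
ft_force: [1.5, -0.6, 0.3]
grip_width: 0.995
grasp_force: 0.0
```

Request:
arm_command --plan '[{"dp":[20,-20,0],"spin":0.04},{"dp":[20,-20,0],"spin":0.04},{"dp":[0,0,0],"spin":0.04},{"dp":[0,0,0]}]'

```text
invalid input at $.plan[3]: expected keys dp, spin
```

```bash
python3 - <<'E'
from h import *
st()
E
```

```text
t 2.0 p [ 0.4275 -0.167   0.4051] x [0.958 0.288 0.   ] y [ 0.288 -0.958  0.001] z [ 0.001 -0.001 -1.   ] F [ 1.5 -0.6  0.3] w 0.9951203556541437 q [ 0.78 -0.01 -0.5   1.85 -0.01  1.3  -0.99]
```

Request:
arm_command --plan '[{"dp":[33,-32,0],"spin":0},{"dp":[33,-32,0],"spin":0},{"dp":[30,-30,0],"spin":0.12},{"dp":[0,0,0],"spin":0},{"dp":[0,0,0],"spin":0}]'

```text
clock: 2.5
position: [0.4919, -0.0505, 0.4046]
ee_rot: [0.996, 0.088, -0.0, -0.0]
ft_force: [0.2, -0.5, 0.6]
grip_width: 0.998
grasp_force: 0.0
```

```bash
python3 - <<'E'
from h import *
o,p,R=st()
cv2.imwrite("pics/w1.png",viewer.camera("wrist"))
for n in ("sleeve","t_handle","lip","catch_tip"):
    print(n,[(np.round(d["position"],3).tolist(),round(d["score"],2)) for d in finder.find_in("wrist",n)[:2]])
E
```

```text
t 2.5 p [ 0.4919 -0.0505  0.4046] x [ 0.985  0.175 -0.   ] y [ 0.175 -0.985 -0.   ] z [-0.  0. -1.] F [ 0.2 -0.5  0.6] w 0.998201343889458 q [ 0.62  0.09 -0.63  1.77  0.05  1.3  -1.42]
sleeve [([0.51, -0.052, 0.099], 0.89), ([0.504, -0.047, 0.129], 0.69)]
t_handle [([0.506, -0.044, 0.13], 0.83)]
lip [([0.569, -0.086, 0.054], 0.91), ([0.262, 0.303, 0.009], 0.32)]
catch_tip [([0.6, 0.064, 0.073], 0.75)]
```

View pics/w1.png

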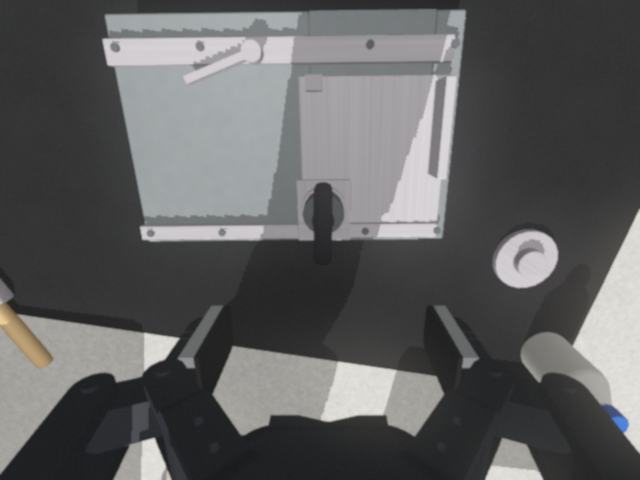

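The wrist view shows the bar upright from (323,183) to (323,263), centred at column 323 and above the sleeve at (323,210).

```bash
cat >> h.py <<'E'
def wray(u,v,z,p,R):
    P=viewer.camera_params("wrist"); f=240/np.tan(np.radians(P["vertical_fov"])/2); T=np.array(P["T_tool_cam"])
    C=p+R@T[:3,3]; d=R@T[:3,:3]@np.array([(u-P["cx"])/f,(v-P["cy"])/f,1]); return C+d*(z-C[2])/d[2]
E
python3 - <<'E'
from h import *
o,p,R=st()
im=cv2.imread("pics/w1.png"); g=im.max(2).astype(int)
m=((g<45)&(np.arange(640)[None]>300)&(np.arange(640)[None]<345)); 
for r in range(178,270,6): 
    c=np.where(m[r])[0]; print(r,c.min() if len(c) else 0,c.max() if len(c) else 0,len(c))
a=wray(323,264,.133,p,R); b=wray(323,183,.120,p,R); print(a,b,(a+b)/2)
for n,u,v,z in (("lipA",447,77,.086),("lipB",441,177,.086),("BR",442,239,.05),("TR",466,11,.05),("BL",142,242,.05),("TL",106,15,.05)): print(n,np.round(wray(u,v,z,p,R),4))
E
```

```text
t 2.75 p [ 0.4914 -0.0525  0.4047] x [ 0.985  0.171 -0.   ] y [ 0.171 -0.985  0.   ] z [ 0. -0. -1.] F [ 0.2 -0.6  0.8] w 1.0004517672659465 q [ 0.62  0.09 -0.63  1.77  0.05  1.3  -1.42]
178 0 0 0
184 0 0 0
190 0 0 0
196 0 0 0
202 0 0 0
208 0 0 0
214 0 0 0
220 0 0 0
226 316 316 1
232 318 325 2
238 316 329 6
244 313 331 18
250 302 331 23
256 301 335 29
262 301 342 36
268 301 344 43
[ 0.47089097 -0.05320264  0.133     ] [ 0.53078357 -0.04280723  0.12      ] [ 0.50083727 -0.04800494  0.1265    ]
lipA [ 0.6228 -0.1243  0.086 ]
lipB [ 0.5474 -0.1414  0.086 ]
BR [ 0.4836 -0.1728  0.05  ]
TR [ 0.6793 -0.1362  0.05  ]
BL [0.4276 0.1279 0.05  ]
TL [0.6251 0.1565 0.05  ]
```

Request:
arm_command --plan '[{"dp":[11,-6,25],"spin":0},{"dp":[0,0,30],"spin":0},{"dp":[0,0,30],"spin":0},{"dp":[0,0,0],"spin":0},{"dp":[0,0,0],"spin":0}]'

```text
clock: 3.25
position: [0.5015, -0.0441, 0.3204]
ee_rot: [0.996, 0.086, -0.0, -0.0]
ft_force: [-0.1, 0.0, 0.4]
grip_width: 1.002
grasp_force: 0.0
```

Request:
arm_command --plan '[{"dp":[0,0,0],"spin":0},{"dp":[0,0,0],"spin":0}]'

```text
clock: 3.45
position: [0.5019, -0.0437, 0.3213]
ee_rot: [0.996, 0.086, 0.001, 0.0]
ft_force: [-0.5, 0.8, 0.7]
grip_width: 1.0
grasp_force: 0.0
```

```bash
python3 - <<'E'
from h import *
o,p,R=st()
cv2.imwrite("pics/w2.png",viewer.camera("wrist"))
st()
E
```

```text
t 3.45 p [ 0.5019 -0.0437  0.3213] x [0.985 0.172 0.002] y [ 0.172 -0.985  0.001] z [ 0.002 -0.001 -1.   ] F [-0.5  0.8  0.7] w 0.9999903905213455 q [ 0.58  0.19 -0.64  1.86  0.12  1.14 -1.5 ]
t 3.5 p [ 0.5019 -0.0437  0.3211] x [0.985 0.172 0.002] y [ 0.172 -0.985  0.001] z [ 0.002 -0.001 -1.   ] F [-0.4 -0.8  0. ] w 1.0014328846376388 q [ 0.58  0.19 -0.64  1.86  0.12  1.14 -1.5 ]
```

View pics/w2.png

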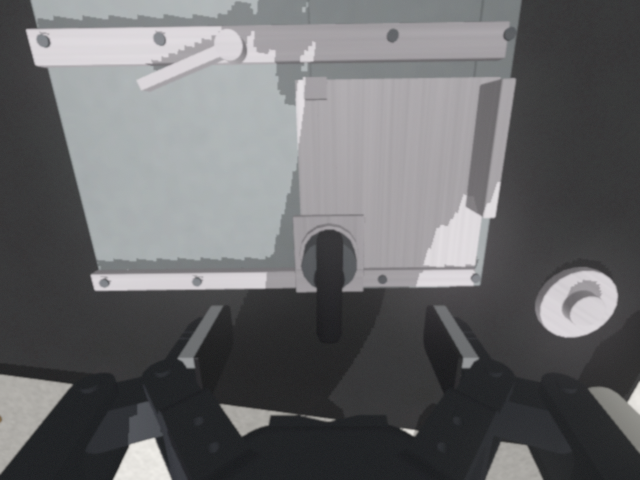

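Bar columns 316–342 lie midway between the finger pads (inner edges about 219 and 438), so it is centred within about 1 mm. Descend and grip.

Request:
arm_command --plan '[{"dp":[0,0,20],"spin":0},{"dp":[0,0,20],"spin":0},{"dp":[0,0,0],"spin":0},{"dp":[0,0,0],"spin":0}]'

```text
clock: 3.9
position: [0.5017, -0.0436, 0.2805]
ee_rot: [0.996, 0.087, 0.0, 0.0]
ft_force: [-0.6, 0.8, 0.6]
grip_width: 1.001
grasp_force: 0.0
```

Request:
arm_command --plan '[{"dp":[0,0,0],"spin":0},{"dp":[0,0,0],"spin":0},{"dp":[0,0,0],"spin":0},{"dp":[0,0,0],"spin":0},{"dp":[0,0,0],"spin":0}]' --grip 1 --newtons 30

```text
clock: 4.4
position: [0.5016, -0.0438, 0.28]
ee_rot: [0.996, 0.086, 0.0, 0.0]
ft_force: [-0.0, -9.6, 7.1]
grip_width: 0.154
grasp_force: 33.6
```

Request:
arm_command --plan '[{"dp":[0,0,0],"spin":0},{"dp":[0,0,0],"spin":0},{"dp":[0,0,0],"spin":0},{"dp":[0,0,0],"spin":0}]'

```text
clock: 4.8
position: [0.5016, -0.044, 0.28]
ee_rot: [0.996, 0.086, 0.0, 0.0]
ft_force: [-0.0, -4.0, 5.4]
grip_width: 0.156
grasp_force: 33.0
```

Request:
arm_command --plan '[{"dp":[0,0,-2],"spin":0},{"dp":[0,0,-2],"spin":0},{"dp":[0,0,-2],"spin":0},{"dp":[0,0,0],"spin":0}]'

```text
clock: 5.2
position: [0.5014, -0.0441, 0.285]
ee_rot: [0.996, 0.086, 0.0, 0.0]
ft_force: [4.6, -5.5, -9.3]
grip_width: 0.155
grasp_force: 31.0
```

Request:
arm_command --plan '[{"dp":[0,0,-2],"spin":0},{"dp":[0,0,-1],"spin":0},{"dp":[0,0,0],"spin":0},{"dp":[0,0,0],"spin":0}]'

```text
clock: 5.6
position: [0.5014, -0.0441, 0.2877]
ee_rot: [0.996, 0.086, -0.0, 0.0]
ft_force: [5.1, -4.0, -9.0]
grip_width: 0.158
grasp_force: 30.9
```

Request:
arm_command --plan '[{"dp":[0,0,-1],"spin":0},{"dp":[0,0,-1],"spin":0},{"dp":[0,0,0],"spin":0}]'

```text
clock: 5.9
position: [0.5014, -0.0441, 0.2897]
ee_rot: [0.996, 0.086, -0.0, 0.0]
ft_force: [5.5, -4.8, -10.4]
grip_width: 0.154
grasp_force: 30.8
```

Request:
arm_command --plan '[{"dp":[0,0,-1],"spin":0},{"dp":[0,0,0],"spin":0},{"dp":[0,0,0],"spin":0}]'

```text
clock: 6.2
position: [0.5014, -0.0441, 0.2906]
ee_rot: [0.996, 0.086, -0.0, -0.0]
ft_force: [6.1, -4.3, -10.5]
grip_width: 0.157
grasp_force: 30.7
```

Request:
arm_command --plan '[{"dp":[0,0,-1],"spin":0},{"dp":[0,0,0],"spin":0},{"dp":[0,0,0],"spin":0}]'

```text
clock: 6.5
position: [0.5014, -0.0441, 0.2916]
ee_rot: [0.996, 0.086, -0.0, -0.0]
ft_force: [5.8, -5.3, -11.9]
grip_width: 0.162
grasp_force: 30.7
```

Request:
arm_command --plan '[{"dp":[0,0,-1],"spin":0},{"dp":[0,0,0],"spin":0},{"dp":[0,0,0],"spin":0}]'

```text
clock: 6.8
position: [0.5014, -0.0441, 0.2925]
ee_rot: [0.996, 0.086, -0.0, 0.0]
ft_force: [5.9, -5.3, -11.8]
grip_width: 0.156
grasp_force: 30.6
```

Request:
arm_command --plan '[{"dp":[0,0,-1],"spin":0},{"dp":[0,0,0],"spin":0},{"dp":[0,0,0],"spin":0}]'

```text
clock: 7.1
position: [0.5014, -0.0441, 0.2935]
ee_rot: [0.996, 0.086, -0.0, -0.0]
ft_force: [6.1, -5.9, -11.2]
grip_width: 0.154
grasp_force: 30.6
```

Request:
arm_command --plan '[{"dp":[0,0,-1],"spin":0},{"dp":[0,0,0],"spin":0},{"dp":[0,0,0],"spin":0}]'

```text
clock: 7.4
position: [0.5014, -0.0442, 0.2945]
ee_rot: [0.996, 0.086, -0.0, -0.0]
ft_force: [6.4, -5.7, -11.8]
grip_width: 0.157
grasp_force: 30.5
```

Request:
arm_command --plan '[{"dp":[0,0,-1],"spin":0},{"dp":[0,0,0],"spin":0},{"dp":[0,0,0],"spin":0}]'

```text
clock: 7.7
position: [0.5014, -0.0442, 0.2954]
ee_rot: [0.996, 0.086, -0.0, -0.0]
ft_force: [6.7, -5.3, -12.1]
grip_width: 0.161
grasp_force: 30.5
```

Request:
arm_command --plan '[{"dp":[0,0,-1],"spin":0},{"dp":[0,0,0],"spin":0},{"dp":[0,0,0],"spin":0}]'

```text
clock: 8.0
position: [0.5014, -0.0442, 0.2964]
ee_rot: [0.996, 0.086, -0.0, -0.0]
ft_force: [6.5, -4.9, -12.0]
grip_width: 0.156
grasp_force: 30.4
```

Request:
arm_command --plan '[{"dp":[0,0,-1],"spin":0},{"dp":[0,0,0],"spin":0},{"dp":[0,0,0],"spin":0}]'

```text
clock: 8.3
position: [0.5012, -0.0442, 0.2969]
ee_rot: [0.996, 0.086, -0.0, -0.0]
ft_force: [8.6, -5.0, -17.4]
grip_width: 0.155
grasp_force: 30.3
```

```bash
python3 - <<'E'
from h import *
st()
a=viewer.camera("wrist"); b=viewer.camera("scene")
cv2.imwrite("pics/m.png",np.hstack([a[150:450,160:500],cv2.resize(b[215:275,255:335],None,fx=5,fy=5,interpolation=cv2.INTER_CUBIC)]))
F=[]
for _ in range(4): viewer.camera("wrist"); F.append(manip.get_obs()["ft_force"])
print(np.mean(F,0))
E
```

```text
t 8.3 p [ 0.5012 -0.0442  0.2969] x [ 0.985  0.172 -0.001] y [ 0.172 -0.985 -0.   ] z [-0.001  0.    -1.   ] F [  8.6  -5.  -17.4] w 0.15533421524393737 q [ 0.58  0.22 -0.63  1.88  0.14  1.09 -1.51]
[  8.41746369  -4.73211157 -17.7521036 ]
```

View pics/m.png

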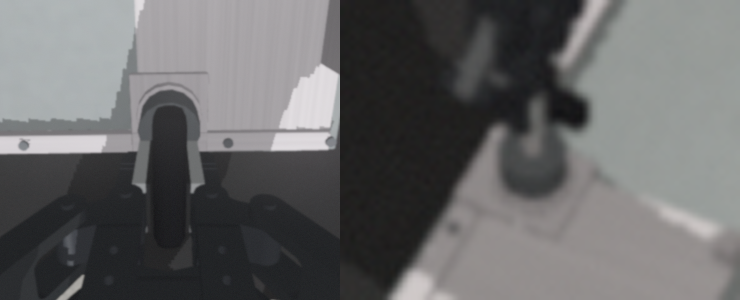

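The image shows the bar firmly pinched and raised; the force jump (−12 → −17.4 N) at about 16.7 mm is the stop. Back off 1 mm, relax the side load and turn.

Request:
arm_command --plan '[{"dp":[0.5,0.4,1.2],"spin":0},{"dp":[0,0,0],"spin":0.03},{"dp":[0,0,0],"spin":0.04},{"dp":[0,0,0],"spin":0.05},{"dp":[0,0,0],"spin":0}]'

```text
clock: 9.1
position: [0.5016, -0.0444, 0.2959]
ee_rot: [1.0, 0.026, -0.001, -0.0]
ft_force: [5.6, -4.1, -13.4]
grip_width: 0.159
grasp_force: 30.9
```

Request:
arm_command --plan '[{"dp":[0,0,0],"spin":0.08},{"dp":[0,0,0],"spin":0.08},{"dp":[0,0,0],"spin":0.08},{"dp":[0,0,0],"spin":0.08}]'

```text
clock: 9.5
position: [0.5016, -0.0445, 0.2959]
ee_rot: [0.991, -0.135, -0.001, 0.0]
ft_force: [5.1, -5.7, -12.9]
grip_width: 0.154
grasp_force: 30.8
```

Request:
arm_command --plan '[{"dp":[0,0,0],"spin":0.1},{"dp":[0,0,0],"spin":0.1},{"dp":[0,0,0],"spin":0.1},{"dp":[0,0,0],"spin":0.1}]'

```text
clock: 9.9
position: [0.5016, -0.0447, 0.2959]
ee_rot: [0.944, -0.329, -0.001, 0.0]
ft_force: [4.5, -6.6, -12.9]
grip_width: 0.158
grasp_force: 30.9
```

```bash
python3 - <<'E'
from h import *
o,_,_=st(); print(o["torque"])
E
```

```text
t 9.9 p [ 0.5016 -0.0447  0.2959] x [ 0.783 -0.622 -0.001] y [-0.622 -0.783  0.001] z [-0.002 -0.    -1.   ] F [  4.5  -6.6 -12.9] w 0.15790985353125897 q [ 0.49  0.2  -0.54  1.89  0.12  1.09 -2.34]
[-1.40625441 -1.16937533  0.05002971]
```

Request:
arm_command --plan '[{"dp":[0,0,0],"spin":0.08},{"dp":[0,0,0.5],"spin":0.05},{"dp":[0,0,0.5],"spin":0},{"dp":[0,0,0.5],"spin":0},{"dp":[0,0,0],"spin":0}]'

```text
clock: 10.4
position: [0.5016, -0.0448, 0.2943]
ee_rot: [0.922, -0.388, -0.001, 0.001]
ft_force: [4.5, -6.7, -13.0]
grip_width: 0.156
grasp_force: 30.9
```

Request:
arm_command --plan '[{"dp":[0,0,0],"spin":0},{"dp":[0,0,0],"spin":0},{"dp":[0,0,0],"spin":0},{"dp":[0,0,0],"spin":0},{"dp":[0,0,0],"spin":0}]' --grip -1

```text
clock: 10.9
position: [0.5021, -0.0437, 0.2961]
ee_rot: [0.922, -0.388, 0.0, -0.0]
ft_force: [-0.6, -0.2, -0.2]
grip_width: 0.977
grasp_force: 0.0
```

Request:
arm_command --plan '[{"dp":[0,0,0],"spin":0},{"dp":[0,0,0],"spin":0},{"dp":[0,0,0],"spin":0},{"dp":[0,0,0],"spin":0},{"dp":[0,0,0],"spin":0}]'

```text
clock: 11.4
position: [0.502, -0.0439, 0.296]
ee_rot: [0.922, -0.388, 0.0, 0.0]
ft_force: [0.2, -0.7, 0.1]
grip_width: 1.001
grasp_force: 0.0
```

Request:
arm_command --plan '[{"dp":[0,0,-20],"spin":0},{"dp":[0,0,-30],"spin":0},{"dp":[0,0,-40],"spin":0},{"dp":[0,0,-20],"spin":0},{"dp":[0,0,0],"spin":0}]'

```text
clock: 11.9
position: [0.5027, -0.0437, 0.4092]
ee_rot: [0.922, -0.388, 0.003, -0.001]
ft_force: [1.1, 0.6, 0.0]
grip_width: 0.994
grasp_force: 0.0
```

```bash
python3 - <<'E'
from h import *
o,p,R=st()
cv2.imwrite("pics/w3.png",viewer.camera("wrist"))
st()
for n in ("t_handle","lip","dog","catch_tip"):
    print(n,[(np.round(d["position"],3).tolist(),round(d["score"],2)) for d in finder.find_in("wrist",n)[:2]])
E
```

```text
t 11.9 p [ 0.5027 -0.0437  0.4092] x [ 0.699 -0.715  0.004] y [-0.715 -0.699 -0.003] z [ 0.005 -0.001 -1.   ] F [1.1 0.6 0. ] w 0.9940242101586253 q [ 0.5   0.1  -0.53  1.74  0.05  1.31 -2.41]
t 11.95 p [ 0.5023 -0.0439  0.4072] x [ 0.699 -0.715  0.002] y [-0.715 -0.699 -0.001] z [ 0.003 -0.001 -1.   ] F [-0.3 -0.7 -0.6] w 1.0012892166437042 q [ 0.5   0.1  -0.53  1.75  0.05  1.31 -2.41]
t_handle [([0.504, -0.047, 0.144], 0.86)]
lip [([0.565, -0.091, 0.056], 0.95)]
dog [([0.57, -0.088, 0.059], 0.73)]
catch_tip [([0.599, 0.061, 0.073], 0.79)]
```

View pics/w3.png

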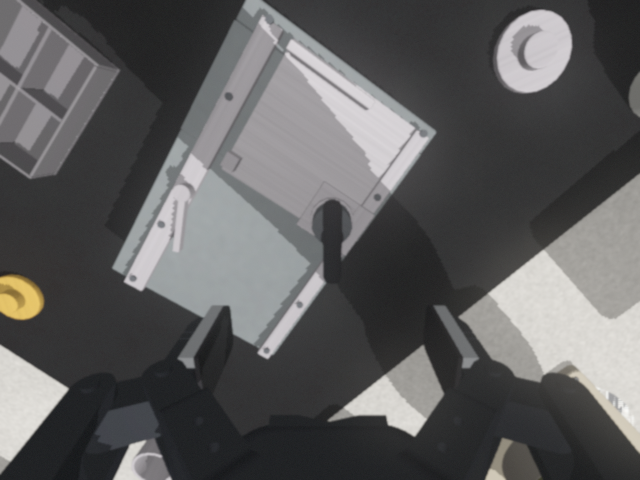

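The view shows the handle raised and turned about 55° from its start (bar upright at column 333, rows 200–282), and the cover still closed. Now I shut the gripper and swing the tool so that tool x lies along nest +x.

Request:
arm_command --plan '[{"dp":[0,0,0],"spin":-0.14},{"dp":[0,0,0],"spin":-0.14},{"dp":[0,0,0],"spin":-0.14},{"dp":[0,0,0],"spin":-0.14},{"dp":[0,0,0],"spin":-0.14}]' --grip 1

```text
clock: 12.65
position: [0.5019, -0.0439, 0.405]
ee_rot: [0.999, -0.045, -0.001, -0.0]
ft_force: [0.9, -0.1, -0.7]
grip_width: 0.14
grasp_force: 0.0
```

Request:
arm_command --plan '[{"dp":[0,0,0],"spin":-0.14},{"dp":[0,0,0],"spin":-0.14},{"dp":[0,0,0],"spin":-0.14},{"dp":[0,0,0],"spin":-0.14},{"dp":[0,0,0],"spin":-0.14}]'

```text
clock: 13.15
position: [0.5019, -0.0439, 0.405]
ee_rot: [0.954, 0.3, -0.001, -0.0]
ft_force: [-0.5, 0.3, -0.9]
grip_width: 0.0
grasp_force: 0.0
```

Request:
arm_command --plan '[{"dp":[0,0,0],"spin":-0.14},{"dp":[0,0,0],"spin":-0.14},{"dp":[0,0,0],"spin":-0.14},{"dp":[0,0,0],"spin":-0.14},{"dp":[0,0,0],"spin":-0.14}]'

```text
clock: 13.65
position: [0.5019, -0.044, 0.405]
ee_rot: [0.793, 0.609, -0.001, -0.001]
ft_force: [-0.2, -0.8, -0.2]
grip_width: -0.0
grasp_force: 0.0
```

Request:
arm_command --plan '[{"dp":[0,0,0],"spin":-0.14},{"dp":[0,0,0],"spin":-0.14},{"dp":[0,0,0],"spin":-0.14},{"dp":[0,0,0],"spin":-0.02},{"dp":[0,0,0],"spin":0}]'

```text
clock: 14.15
position: [0.5019, -0.044, 0.4054]
ee_rot: [0.645, 0.764, -0.0, -0.0]
ft_force: [0.1, -0.3, 0.1]
grip_width: -0.001
grasp_force: 0.0
```

```bash
python3 - <<'E'
from h import *
o,p,R=st(); print(R.T@(np.array([.607,-.166,.30])-p)*1000)
E
```

```text
t 14.15 p [ 0.5019 -0.044   0.4054] x [-0.169  0.986  0.   ] y [ 0.986  0.169 -0.001] z [-0.001  0.    -1.   ] F [ 0.1 -0.3  0.1] w -0.001481046236470764 q [ 0.63  0.12 -0.67  1.74  0.07  1.31  0.11]
[-138.01992621   83.09305961  105.25379035]
```

Request:
arm_command --plan '[{"dp":[-35,21,0],"spin":0},{"dp":[-35,21,0],"spin":0},{"dp":[-35,21,0],"spin":0},{"dp":[-33,20,0],"spin":0},{"dp":[0,0,10],"spin":0}]'

```text
clock: 14.65
position: [0.6092, -0.1706, 0.395]
ee_rot: [0.647, 0.762, -0.0, 0.0]
ft_force: [-1.0, 0.9, -0.4]
grip_width: -0.001
grasp_force: 0.0
```

Request:
arm_command --plan '[{"dp":[0,0,30],"spin":0},{"dp":[0,0,30],"spin":0},{"dp":[0,0,20],"spin":0},{"dp":[0,0,0],"spin":0},{"dp":[0,0,0],"spin":0}]'

```text
clock: 15.15
position: [0.6075, -0.1653, 0.3164]
ee_rot: [0.644, 0.765, 0.0, -0.0]
ft_force: [0.6, -0.4, -0.4]
grip_width: -0.001
grasp_force: 0.0
```

```bash
python3 - <<'E'
from h import *
o,p,R=st(); print(R.T@(np.array([.607,-.166,.237])-p)*1000)
cv2.imwrite("pics/w4.png",viewer.camera("wrist"))
E
```

```text
t 15.15 p [ 0.6075 -0.1653  0.3164] x [-0.17   0.985  0.   ] y [ 0.985  0.17  -0.   ] z [-0.  0. -1.] F [ 0.6 -0.4 -0.4] w -0.001175681841887235 q [ 0.63  0.46 -0.57  1.53  0.26  1.22  0.19]
[-0.58413898 -0.61335165 79.38400029]
```

View pics/w4.png

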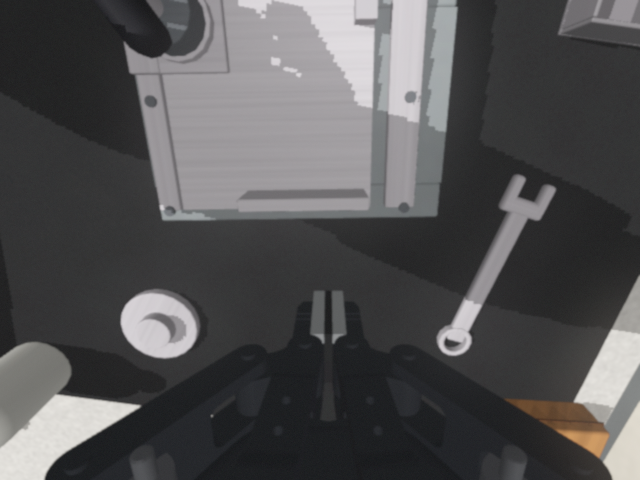

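The lip spans columns 238–370 (row ~200), fingertips are at column 328, about 15 mm to its −y side, and clear behind it. Descend.

Request:
arm_command --plan '[{"dp":[0,0,30],"spin":0},{"dp":[0,0,30],"spin":0},{"dp":[0,0,18],"spin":0},{"dp":[0,0,0],"spin":0},{"dp":[0,0,0],"spin":0}]'

```text
clock: 15.7
position: [0.6081, -0.1656, 0.2397]
ee_rot: [0.644, 0.765, 0.0, 0.001]
ft_force: [0.5, -0.5, 0.8]
grip_width: -0.003
grasp_force: 0.0
```

Request:
arm_command --plan '[{"dp":[5,0,0],"spin":0},{"dp":[5,0,0],"spin":0},{"dp":[5,0,0],"spin":0},{"dp":[5,0,0],"spin":0},{"dp":[5,0,0],"spin":0}]'

```text
clock: 16.2
position: [0.6032, -0.1408, 0.2384]
ee_rot: [0.644, 0.765, -0.0, 0.001]
ft_force: [0.7, -3.8, 1.7]
grip_width: 0.004
grasp_force: 1.4
```

Request:
arm_command --plan '[{"dp":[10,0,0],"spin":0},{"dp":[10,0,0],"spin":0},{"dp":[10,0,0],"spin":0},{"dp":[0,0,0],"spin":0}]'

```text
clock: 16.6
position: [0.5978, -0.109, 0.238]
ee_rot: [0.643, 0.766, 0.0, -0.001]
ft_force: [-0.3, 0.7, -0.2]
grip_width: -0.001
grasp_force: 0.0
```

Request:
arm_command --plan '[{"dp":[6,0,0],"spin":0},{"dp":[6,0,0],"spin":0},{"dp":[6,0,0],"spin":0},{"dp":[6,0,0],"spin":0},{"dp":[6,0,0],"spin":0}]'

```text
clock: 17.1
position: [0.5926, -0.0815, 0.2379]
ee_rot: [0.644, 0.765, -0.0, -0.0]
ft_force: [-2.1, -2.9, 1.0]
grip_width: 0.0
grasp_force: 1.4
```

Request:
arm_command --plan '[{"dp":[5,0,0],"spin":0},{"dp":[5,0,0],"spin":0},{"dp":[5,0,0],"spin":0},{"dp":[5,0,0],"spin":0},{"dp":[5,0,0],"spin":0}]'

```text
clock: 17.6
position: [0.5886, -0.0588, 0.238]
ee_rot: [0.644, 0.765, -0.001, 0.001]
ft_force: [1.1, -12.7, -1.6]
grip_width: 0.006
grasp_force: 6.2
```

Request:
arm_command --plan '[{"dp":[4,0,0],"spin":0},{"dp":[4,0,0],"spin":0},{"dp":[4,0,0],"spin":0}]'

```text
clock: 17.9
position: [0.5866, -0.0481, 0.2379]
ee_rot: [0.645, 0.764, -0.001, 0.001]
ft_force: [-0.3, -13.6, -0.5]
grip_width: -0.005
grasp_force: 6.5
```

Request:
arm_command --plan '[{"dp":[4,0,0],"spin":0},{"dp":[4,0,0],"spin":0},{"dp":[3,0,0],"spin":0}]'

```text
clock: 18.2
position: [0.5845, -0.0362, 0.2379]
ee_rot: [0.644, 0.765, -0.001, 0.001]
ft_force: [-2.3, -10.3, 2.1]
grip_width: -0.003
grasp_force: 4.7
```

Request:
arm_command --plan '[{"dp":[3,0,0],"spin":0},{"dp":[2,0,0],"spin":0},{"dp":[2,0,0],"spin":0}]'

```text
clock: 18.5
position: [0.5834, -0.0277, 0.238]
ee_rot: [0.644, 0.765, -0.0, 0.0]
ft_force: [-0.6, -3.6, 0.8]
grip_width: -0.003
grasp_force: 1.3
```

Request:
arm_command --plan '[{"dp":[2,0,0],"spin":0},{"dp":[0,0,0],"spin":0}]'

```text
clock: 18.7
position: [0.5832, -0.0267, 0.238]
ee_rot: [0.644, 0.765, -0.001, 0.001]
ft_force: [-1.5, -8.1, -1.1]
grip_width: -0.001
grasp_force: 3.8
```

Request:
arm_command --plan '[{"dp":[1,0,0],"spin":0},{"dp":[1,0,0],"spin":0},{"dp":[0,0,0],"spin":0}]'

```text
clock: 19.0
position: [0.5831, -0.0263, 0.238]
ee_rot: [0.645, 0.765, -0.001, 0.002]
ft_force: [0.6, -13.2, -1.1]
grip_width: -0.001
grasp_force: 6.5
```

Request:
arm_command --plan '[{"dp":[-10,0,0],"spin":0},{"dp":[-30,0,0],"spin":0},{"dp":[-30,0,0],"spin":0},{"dp":[0,0,-40],"spin":0},{"dp":[0,0,-50],"spin":0}]'

```text
clock: 19.5
position: [0.5943, -0.0931, 0.327]
ee_rot: [0.644, 0.765, -0.0, -0.002]
ft_force: [1.2, 0.7, 0.3]
grip_width: 0.002
grasp_force: 0.0
```

Request:
arm_command --plan '[{"dp":[0,0,-50],"spin":0},{"dp":[0,0,-20],"spin":0},{"dp":[0,0,0],"spin":0},{"dp":[0,0,0],"spin":0},{"dp":[0,0,0],"spin":0}]'

```text
clock: 20.0
position: [0.5946, -0.0924, 0.3965]
ee_rot: [0.643, 0.766, -0.0, -0.001]
ft_force: [-0.9, -0.6, 0.1]
grip_width: -0.0
grasp_force: 0.0
```

```bash
python3 - <<'E'
from h import *
o,p,R=st()
cv2.imwrite("pics/w5.png",viewer.camera("wrist"))
for n in ("t_handle","dog","catch_tip"):
    print(n,[(np.round(d["position"],3).tolist(),round(d["score"],2)) for d in finder.find_in("wrist",n)[:2]])
E
```

```text
t 20.0 p [ 0.5946 -0.0924  0.3965] x [-0.172  0.985  0.001] y [ 0.985  0.172 -0.002] z [-0.002  0.001 -1.   ] F [-0.9 -0.6  0.1] w -0.0001115754087844138 q [ 0.57  0.35 -0.62  1.51  0.21  1.35  0.11]
t_handle [([0.505, -0.041, 0.146], 0.7)]
dog [([0.54, 0.037, 0.056], 0.85), ([0.554, -0.02, 0.057], 0.73)]
catch_tip [([0.6, 0.063, 0.072], 0.68), ([0.538, 0.032, 0.055], 0.67)]
```

View pics/w5.png

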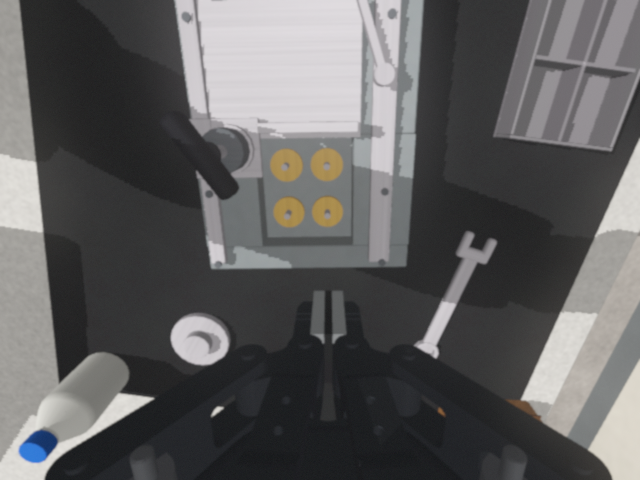

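The cover stands open with the wheels showing at (307,188), and the handle is still turned. The catch tip at (365,0) is cut off, so I move over it for one last close look.

Request:
arm_command --plan '[{"dp":[35,0,0],"spin":0},{"dp":[40,0,0],"spin":0},{"dp":[35,0,0],"spin":0},{"dp":[0,0,0],"spin":0},{"dp":[0,0,0],"spin":0}]'

```text
clock: 20.7
position: [0.5758, 0.0164, 0.3978]
ee_rot: [0.643, 0.766, -0.0, -0.0]
ft_force: [0.6, -0.5, -0.8]
grip_width: -0.001
grasp_force: 0.0
```

```bash
python3 - <<'E'
from h import *
o,p,R=st()
a=viewer.camera("wrist")
cv2.imwrite("pics/w6.png",cv2.resize(a[20:300,160:530],None,fx=2,fy=2,interpolation=cv2.INTER_CUBIC))
E
```

```text
t 20.7 p [0.5758 0.0164 0.3978] x [-0.173  0.985 -0.   ] y [ 0.985  0.173 -0.   ] z [-0. -0. -1.] F [ 0.6 -0.5 -0.8] w -0.0013918103243411885 q [ 0.46  0.3  -0.68  1.58  0.19  1.33 -0.07]
```

View pics/w6.png

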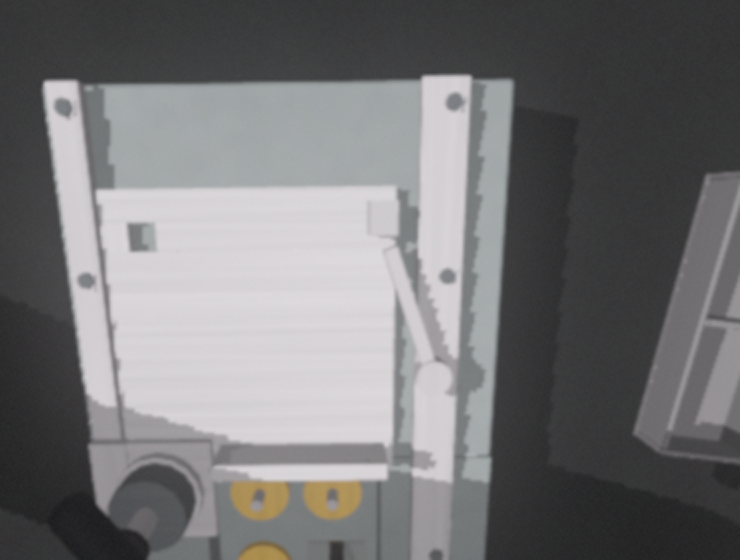

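The dog at (383,217) is past the catch tip at (392,248), which has swung back in behind it. The job is done, so I hand it in.

```bash
python3 -c "
from h import *
print(manip.hand_in())"
```

```text
the job is handed in; nothing more can be done
None
```

The plunger is parked up and turned about 55° (roughly 0.97 rad, short of a full quarter turn because the wrist joint was near its limit), the cover is fully open with the catch snapped in behind the dog, and the job is handed in, though no verdict came back.

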